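# Put the stacked polishing kit away in its trays

## Robot

A 6-joint arm with a two-finger parallel gripper is mounted at the origin on the work surface. World frame = base frame: x ahead of the robot, y to its left, z up, the work surface at z = 0. Lengths are in m, angles in rad, forces in N, time in s.
With the tool pointing down it reaches from about 0.275 to 0.75 m from the base axis. Payload 10.2 kg.
Tool frame: the origin (TCP) lies midway between the tips of the shut fingers; the grasp point (between the pads) lies 19 mm behind it; z points along the fingers, y is the line along which they close (so a half turn about z gives the same grasp; the last joint's range is limited). The gripper opens to 88 mm and grips with 3 to 60 N. Pads are 18 mm wide; open, the fingers measure 123 mm over their backs; the gripper's body (75 mm by 187 mm) begins 45 mm behind the grasp point.
Start: joints at [0.911, 0.313, 1.498, -0, 1.331, -0.223], TCP at [0.222, 0.476, 0.239] pointing down, gripper open.
Joint ranges: [-2.94, 2.94], [-0.97, 2.17], [0.19, 2.56], [-1.23, 4.37], [0.02, 3.11], [-2.88, 2.88]. Speed limits (rad/s): [2.39, 2.39, 3.01, 3.14, 3.14, 3.14].

## Interface

Orientations are given as a unit quaternion [w, x, y, z].
In Python, from workcell import bot gives the robot as it stands. The module is installed in compiled form; this text tells all that it offers.
- The arm moves only by the shell command python3 -m jog 'ROWS'. ROWS is JSON, a list of rows, each a list of 7 numbers: the turn, a rotation vector about the tool's x, y, z in degrees, then the shift along the tool's x, y, z in mm, then the closure, from 0 (fully open) to 1 (shut). In form: [[ax, ay, az, tx, ty, tz, hand], ...]. A call has exactly 5 rows; each row is the pose to reach, as a shift and turn from the pose commanded when the call began, along the tool's axes at that moment; what a row does not reach only later rows make up. A row lasts 1/8 s, in which the tool goes at most 62.5 mm and 10.7 degrees, less where a joint would pass 70% of its speed; a pose out of reach is approached as far as the arm can. A call with a gripper value outside its range is refused whole. The fingers move at their own pace and stop on an object; the grip force is fixed at half the most. Time passes only in rows, so rows that repeat a pose let the fingers close, or fill a call up. It gives the time, the measured TCP pose, the force, the opening and the grip force at its end, in the units of the state.
- bot.state(): the state, without advancing time (a new reading comes with each control period).
- bot.snapshot(name): name is "scene" or "top"; returns (picture, depth): 420x560x3 uint8, red, green, blue; 420x560 float32, m along the optical axis (not along the pixel's ray), 0 where there is no reading.
- bot.camera_model(name): a dict with "camera_matrix" (3x3 intrinsics, pixels), "extrinsics" (4x4, takes a point from world to camera coordinates). Camera axes: x right, y down, z forward; pixel columns grow to the right and rows downward; lengths in m; the calibration is good to about 2 mm. A picture is of the moment at which its call begins. camera_model takes no time and is no camera call.
- bot.close_job(): hands the job in; it is judged then, once.
The state is a dict: "clock": time; "joints": joint angles; "qvel": joint speeds; "joint_efforts": joint torques, N m; "tool_pos": TCP position; "tcp_rot": TCP orientation; "force": force on the tool from outside, world axes, zero at the start; "wrist_torque": the same for the moment, N m; "width": finger opening in m; "finger_force": force on a finger pad.
Only numpy, scipy, OpenCV 4.12 (cv2) and the standard library are available. Lean on these libraries where they do the work, as an engineer would, in place of code of your own. Each camera call takes 0.05 s, during which the arm holds its last target. There are 200 camera calls.

## Task

The polishing kit was left in one pile on the bench: take it apart from the top down and, in that order, set each thing flat inside the rim of the wooden tray whose shape and size fit it. Set things down rather than dropping them, let go of each, and leave the finish can and the roll of tape where they stand.

Things in the scene. Friction and masses are not known exactly. Their poses are not given: they have to be found in the camera images.
- collar_mid (a point): Steel spindle collar, an upright solid cylinder 26 mm in diameter and 28 mm high with a dark dot for a bore on its top; it stands on the polishing bar, at the top of the pile. Belongs in the small round tray. Site at its centre, half-way up; z up.
- bar_mid (a point): Reddish brown bar of polishing compound, 46 (its x) x 28 (its y) x 22 mm high; it lies on the round tin, under the collar. Belongs in the small oblong tray. Site at its centre, half-way up; z up.
- tin_mid (a point): Round flat aluminium wax tin, closed, 58 mm in diameter and 26 mm high; it stands on the sanding block, under the bar. Belongs in the large round tray. Site at its centre, half-way up; z up.
- block_mid (a point): Cork sanding block with a dark rubber sole, 110 (its x) x 60 (its y) x 30 mm high; it lies on the bench at the bottom of the pile. Belongs in the large oblong tray. Site at its centre, half-way up; z up.
- collar_tray: Small round wooden tray for the collar: 42 mm across inside the rim, 54 mm outside. Fixed to the bench. Origin at the centre of its underside, on the bench top; floor 4 mm above the bench, rim 9 mm above the bench, 6 mm wide.
- bar_tray: Small oblong wooden tray for the bar: 62 (its x) x 44 (its y) mm inside the rim; the bar fits only with its long side along the tray's x, either way round. Fixed to the bench. Origin at the centre of its underside, on the bench top; floor 4 mm above the bench, rim 9 mm above the bench, 6 mm wide.
- tin_tray: Large round wooden tray for the tin: 74 mm across inside the rim, 86 mm outside. Fixed to the bench. Origin at the centre of its underside, on the bench top; floor 4 mm above the bench, rim 9 mm above the bench, 6 mm wide.
- block_tray: Large oblong wooden tray for the block: 126 (its x) x 76 (its y) mm inside the rim; the block fits only with its long side along the tray's x, either way round. Fixed to the bench. Origin at the centre of its underside, on the bench top; floor 4 mm above the bench, rim 9 mm above the bench, 6 mm wide.
- can_mid (a point): Bystander: oblong metal can of wood finish, 62 (its x) x 96 (its y) mm and 105 mm high, with a 12 mm black cap on top; loose, to be left alone. Site at its centre, 52.5 mm above the bench.
- tape_mid (a point): Bystander: grey roll of tape lying flat, 96 mm in diameter, 48 mm high; loose, to be left alone. Site at its centre, 24 mm above the bench.

How it is judged:
By the outcome, as a careful person would: the job done as asked, in the order asked, and still so for the second after the job is handed in, with the robot touching nothing.
It also fails if it takes over 115 s, if anything falls off the work surface, if the arm or the gripper's body presses on something with over 40 N, if the wrist force passes 120 N, or if a joint passes its speed limit or range.

## Working session

There is one attempt and no reset: what is moved stays moved. The work goes in short steps, Python scripts to look and compute and a shell command to move; the robot and the scene stay as the last step left them, time stands still between calls to the robot, and variables do not carry over. Pictures are saved under pics/ and viewed, at most 14 in all, crops included, and the job is handed in when it is done.

```bash
mkdir -p pics
python3 - <<'E'
from workcell import bot
import cv2,numpy as np
for n in("scene","top"):
    p,d=bot.snapshot(n);np.savez(n+"0.npz",p=p,d=d);cv2.imwrite(f"pics/{n}0.png",cv2.resize(p[:,:,::-1],(800,600),interpolation=cv2.INTER_CUBIC))
    m=bot.camera_model(n);print(n,np.round(m["camera_matrix"],1).tolist(),np.round(m["extrinsics"],3).tolist())
s=bot.state();print(s)
E
```

```text
scene [[381.5, 0.0, 282.9], [0.0, 381.5, 209.1], [0.0, 0.0, 1.0]] [[0.756, 0.655, -0.007, -0.414], [0.416, -0.489, -0.767, -0.147], [-0.506, 0.576, -0.642, 1.077], [0.0, 0.0, 0.0, 1.0]]
top [[503.0, 0.0, 277.6], [0.0, 503.0, 216.6], [0.0, 0.0, 1.0]] [[0.005, -1.0, 0.008, 0.017], [-0.99, -0.006, -0.139, 0.539], [0.139, -0.007, -0.99, 1.238], [0.0, 0.0, 0.0, 1.0]]
{'clock': 0.1, 'joints': array([ 9.10587756e-01,  3.13418330e-01,  1.49834398e+00,  1.03098073e-05,
        1.33102103e+00, -2.23389383e-01]), 'qvel': array([ 2.86659876e-04, -6.03198368e-04, -1.98021639e-03,  3.75473003e-04,
       -7.00474716e-04,  6.83799101e-05]), 'joint_efforts': array([ 3.65156564e-03, -4.02816832e+01, -2.52647620e+01,  6.95822574e-02,
        3.42209078e-02, -9.12337691e-05]), 'tool_pos': array([0.22197234, 0.47552464, 0.23821233]), 'tcp_rot': array([-2.59074650e-04,  2.16678434e-01,  9.76242850e-01, -5.36039839e-04]), 'force': array([ 0.24724548,  0.64320721, -0.11867695]), 'wrist_torque': array([ 0.01983382, -0.02813811,  0.00232807]), 'finger_force': 0.0, 'width': 0.08782991138989028}
```

View pics/top0.png

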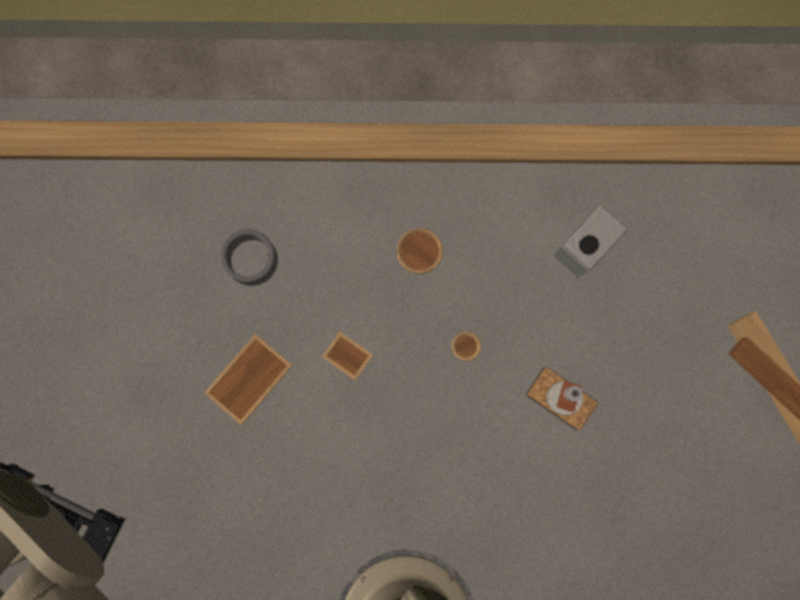

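View pics/scene0.png

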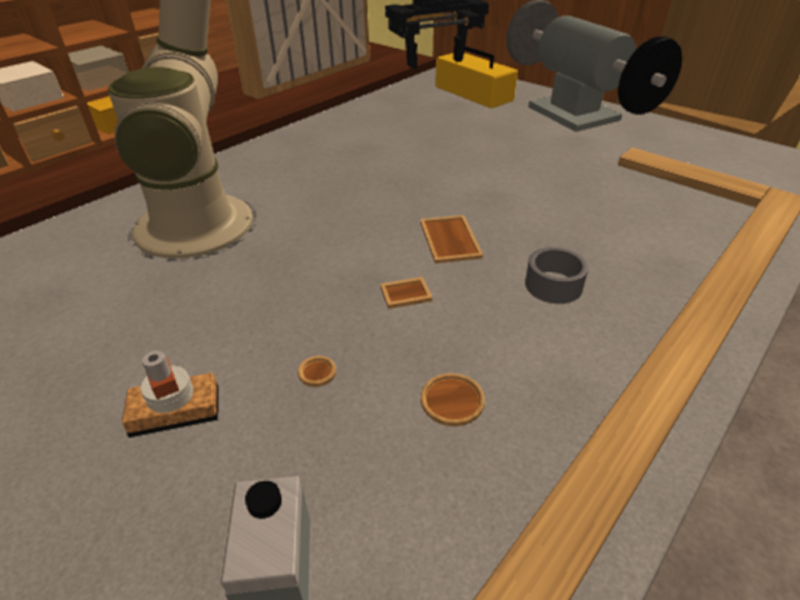

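The top view shows the pile at about (562,398), the small round tray at (466,346), the small oblong at (347,355), the large round at (419,251) and the large oblong at (248,379). The tape is at (249,257) and the can at (590,243). I'll enlarge the pile and trays next.

Run:
```python
import cv2,numpy as np
t=np.load("top0.npz")["p"][:,:,::-1];s=np.load("scene0.npz")["p"][:,:,::-1]
def c(i,x,y,w,h,k):return cv2.resize(i[y:y+h,x:x+w],None,fx=k,fy=k,interpolation=cv2.INTER_CUBIC)
a=np.hstack([c(t,360,250,64,60,6.25),c(s,84,240,80,75,5)[:375]]) 
b=np.hstack([c(t,140,228,64,72,3.125*2)[:,:400],c(t,222,228,64,72,6.25)])
cv2.imwrite("pics/a.png",a);cv2.imwrite("pics/b.png",b)
d=np.load("top0.npz")["d"];print(np.round(d[268:292:2,380:412:2],3))
```

```text
[[1.262 1.273 1.265 1.264 1.261 1.247 1.241 1.234 1.221 1.221 1.221 1.293
  1.297 1.295 1.3   1.299]
 [1.27  1.264 1.264 1.253 1.243 1.242 1.242 1.229 1.223 1.22  1.195 1.188
  1.192 1.222 1.293 1.297]
 [1.264 1.266 1.261 1.24  1.239 1.243 1.242 1.219 1.209 1.193 1.189 1.185
  1.191 1.187 1.297 1.294]
 [1.263 1.264 1.251 1.237 1.238 1.241 1.233 1.218 1.194 1.191 1.19  1.19
  1.192 1.189 1.265 1.294]
 [1.259 1.266 1.243 1.246 1.244 1.24  1.231 1.216 1.198 1.191 1.19  1.186
  1.19  1.19  1.268 1.266]
 [1.26  1.257 1.24  1.24  1.242 1.244 1.222 1.221 1.209 1.192 1.191 1.19
  1.188 1.185 1.262 1.26 ]
 [1.263 1.264 1.243 1.238 1.236 1.233 1.214 1.215 1.215 1.211 1.19  1.189
  1.191 1.237 1.267 1.267]
 [1.261 1.267 1.248 1.235 1.234 1.225 1.218 1.212 1.218 1.219 1.215 1.217
  1.232 1.235 1.266 1.259]
 [1.278 1.265 1.259 1.238 1.238 1.221 1.213 1.212 1.216 1.217 1.214 1.216
  1.235 1.238 1.26  1.26 ]
 [1.29  1.287 1.269 1.25  1.237 1.234 1.238 1.232 1.216 1.216 1.212 1.236
  1.239 1.261 1.264 1.264]
 [1.289 1.288 1.292 1.274 1.26  1.235 1.236 1.233 0.    1.238 1.233 1.236
  1.261 1.257 1.261 1.262]
 [1.288 1.288 1.291 1.29  1.281 1.264 1.258 1.259 1.26  1.259 1.256 1.263
  1.259 1.261 1.259 1.259]]
```

View pics/a.png

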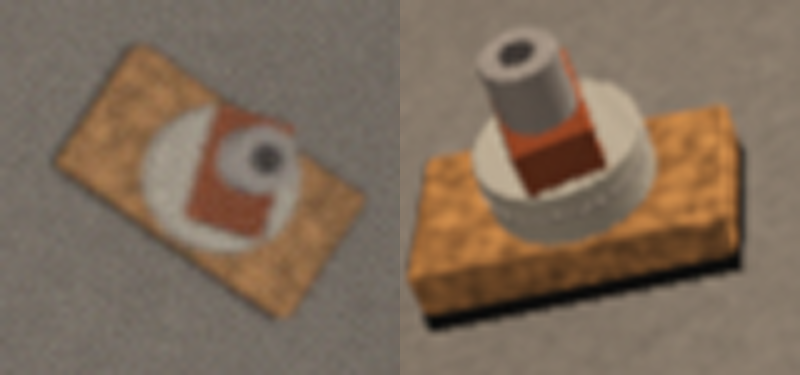

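View pics/b.png

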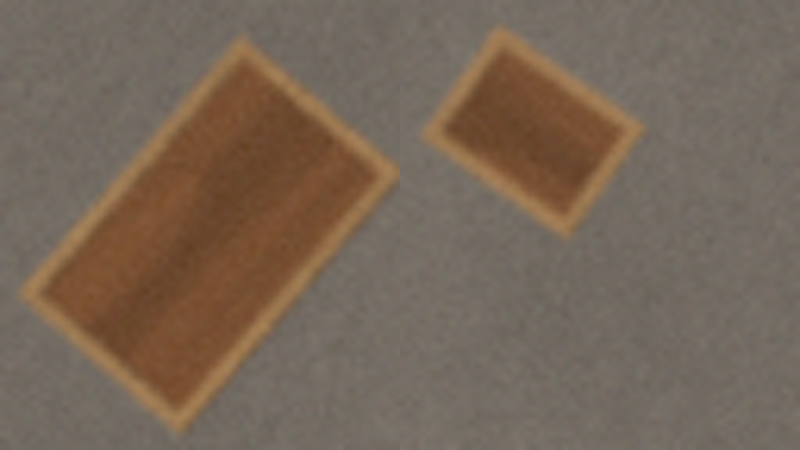

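The enlarged pile (top crop) has:
- block top corners at (140,43), (365,200), (285,320), (55,162)
- tin centre near (221,176)
- bar top corners at (217,105), (293,128), (265,237), (186,213)
- collar bore at (266,158)

The tray rim corners can also be read: the large oblong at (240,38), (400,175), (180,432), (22,292), and the small oblong at (500,27), (643,127), (568,237), (422,132).

```bash
cat > h.py <<'E'
from workcell import bot
import cv2,numpy as np
from scipy.spatial.transform import Rotation as R
def w(uv,z,n="top"):
    m=bot.camera_model(n);K=m["camera_matrix"];E=m["extrinsics"];Rm,t=E[:3,:3],E[:3,3]
    uv=np.atleast_2d(uv).astype(float);r=(np.linalg.inv(K)@np.c_[uv,np.ones(len(uv))].T).T@Rm
    c=-Rm.T@t;return c+r*((z-c[2])/r[:,2:])
def crop(p,u0,v0,k):return (np.array(p)+.5)/k-.5+[u0,v0]
def rect(P):
    P=P[:,:2];e=P-np.roll(P,-1,0);L=np.linalg.norm(e,axis=1);c=P.mean(0)
    i=0 if L[0]+L[2]>L[1]+L[3] else 1
    v=e[i]-e[i+2]
    return np.round(c*1000,1),np.round(L*1000,1),round(np.degrees(np.arctan2(v[1],v[0]))%180,1)
E
python3 - <<'E'
from h import *
k=6.25
print("block",rect(w(crop([(140,43),(365,200),(285,320),(55,162)],360,250,k),.03)))
print("tin",w(crop([(221,176)],360,250,k),.056))
print("bar",rect(w(crop([(217,105),(293,128),(265,237),(186,213)],360,250,k),.078)))
print("collar",w(crop([(266,158)],360,250,k),.106))
print("blocktray",rect(w(crop([(240,38),(400,175),(180,432),(22,292)],140,228,k),.009)))
print("bartray",rect(w(crop(np.array([(500,27),(643,127),(568,237),(422,132)])-[400,0],222,228,k),.009)))
p=np.load("top0.npz")["p"];h=cv2.cvtColor(p,cv2.COLOR_RGB2HSV)
m=(h[...,1]>90).astype(np.uint8);n,l,st,ce=cv2.connectedComponentsWithStats(m)
for i in range(1,n):
    x,y,ww,hh,a=st[i]
    if a>200 and 130<y<300:
        v,u=np.nonzero(l==i);P=w(np.c_[u,v],.009)[:,:2]*1000
        c,s,an=cv2.minAreaRect(P.astype(np.float32));print((x,y),a,"rect",np.round(c,1),np.round(s,1),round(an,1),"mean",np.round(P.mean(0),1))
# collar & others in scene view
k=5
print("collar sc",w(crop([(515-400,53)],84,240,k),.106,"scene"))
d=bot.state();r=R.from_quat(d["tcp_rot"][[1,2,3,0]]);print(r.as_matrix().round(3),d["tool_pos"])
E
```

```text
block (array([ 384.2, -272. ]), array([108.8,  58.4, 110. ,  59.6]), np.float64(55.2))
tin [[ 0.38565508 -0.2698066   0.056     ]]
bar (array([ 387.3, -272.1]), array([30.5, 43.6, 31.6, 43.6]), np.float64(163.2))
collar [[ 0.39150129 -0.27506464  0.106     ]]
blocktray (array([416.5, 285. ]), array([ 87.6, 135.5,  86.7, 134.9]), np.float64(140.6))
bartray (array([459.4, 108.1]), array([72.2, 54.4, 74. , 53.6]), np.float64(55.1))
(np.int32(278), np.int32(160)) 800 rect [651.9 -22. ] [83.1 81.4] 0.3 mean [652.6 -21.5]
(np.int32(510), np.int32(218)) 1937 rect [ 421.8 -653.8] [236.9  84. ] 29.2 mean [ 442.8 -648.8]
(np.int32(226), np.int32(233)) 621 rect [459.2 108.1] [73.9 55.9] 55.5 mean [458.9 108.1]
(np.int32(316), np.int32(232)) 331 rect [ 477.2 -105.7] [50.5 51.1] 63.3 mean [ 477.5 -105.7]
(np.int32(144), np.int32(234)) 1878 rect [416.6 284.6] [ 89. 138.] 50.7 mean [416. 285.]
(np.int32(369), np.int32(257)) 469 rect [ 394.  -264.1] [86.1 65. ] 58.9 mean [ 399.4 -255.6]
(np.int32(388), np.int32(275)) 272 rect [ 367.1 -301.4] [52.6 62.3] 54.5 mean [ 358.8 -308.4]
collar sc [[ 0.39173623 -0.27723816  0.106     ]]
[[-0.906  0.423 -0.001]
 [ 0.423  0.906 -0.001]
 [ 0.    -0.001 -1.   ]] [0.22197234 0.47552464 0.23821233]
```

```bash
cat >> h.py <<'E'
def go(x,y,z,phi):
    "target mm, deg (phi = world heading of tool y, mod 180) -> shift in tool axes and turn"
    s=bot.state();M=R.from_quat(s["tcp_rot"][[1,2,3,0]]).as_matrix();p=s["tool_pos"]*1000
    cur=np.degrees(np.arctan2(M[1,1],M[0,1]));az=cur-phi
    print("t",round(s["clock"],1),"pos",p.round(1),"phi",round(cur,1),"q6",round(np.degrees(s["joints"][5])),"w",round(s["width"]*1000,1),"F",s["force"].round(1),"| shift",(M.T@(np.array([x,y,z])-p)).round(1),"az",round(az,1),"tilt",R.from_matrix(M).as_matrix()[:,2].round(4)[:2])
if __name__=="__main__":
    import sys;go(*map(float,sys.argv[1:5]))
E
python3 h.py 391.5 -276 200 73
```

```text
t 0.1 pos [222.  475.5 238.2] phi 65.0 q6 -13 w 87.8 F [ 0.2  0.6 -0.1] | shift [-471.6 -609.2   38.8] az -8.0 tilt [-0.0007 -0.0009]
```

```bash
python3 -m jog '[[0,0,0,-24,-30,2,0],[0,0,0,-47,-61,4,0],[0,0,0,-71,-91,6,0],[0,0,0,-94,-122,8,0],[0,0,0,-118,-152,10,0]]'
python3 -m jog '[[0,0,0,-24,-30,2,0],[0,0,0,-47,-61,4,0],[0,0,0,-71,-91,6,0],[0,0,0,-94,-122,8,0],[0,0,0,-118,-152,10,0]]'
python3 -m jog '[[0,0,0,-24,-30,2,0],[0,0,0,-47,-61,4,0],[0,0,0,-71,-91,6,0],[0,0,0,-94,-122,8,0],[0,0,0,-118,-152,10,0]]'
python3 h.py 391.5 -276 170 73
```

```text
clock: 0.72
tool_pos: [0.2647, 0.2868, 0.2285]
tcp_rot: [-0.0, 0.217, 0.976, -0.0]
force: [1.4, 0.0, 0.4]
width: 0.0882
finger_force: 0.0
clock: 1.35
tool_pos: [0.3073, 0.0992, 0.2186]
tcp_rot: [0.0, 0.217, 0.976, 0.0]
force: [-0.2, 0.6, 0.2]
width: 0.088
finger_force: 0.0
clock: 1.98
tool_pos: [0.3499, -0.0885, 0.2086]
tcp_rot: [-0.0, 0.217, 0.976, 0.0]
force: [1.2, 0.6, -0.3]
width: 0.0883
finger_force: 0.0
t 2.0 pos [349.9 -88.5 208.6] phi 64.9 q6 -98 w 88.3 F [ 1.2  0.6 -0.3] | shift [-117.  -152.2   38.6] az -8.1 tilt [-0.      0.0001]
```

```bash
python3 -m jog '[[0,0,-2,-29,-38,8,0],[0,0,-4,-58,-76,16,0],[0,0,-6,-88,-114,27,0],[0,0,-8,-117,-152,39,0],[0,0,-8,-117,-152,39,0]]'
python3 -m jog '[[0,0,0,0,0,20,0],[0,0,0,0,0,40,0],[0,0,0,0,0,58,0],[0,0,0,0,0,70,0],[0,0,0,0,0,70,0]]'
python3 h.py 391.5 -276 86 73
python3 - <<'E'
from h import *
p,_=bot.snapshot("scene");cv2.imwrite("pics/c.png",cv2.resize(p[200:320,60:220,::-1],(800,600),interpolation=cv2.INTER_CUBIC))
E
```

```text
clock: 2.6
tool_pos: [0.3914, -0.2763, 0.1683]
tcp_rot: [-0.001, 0.149, 0.989, 0.001]
force: [-0.4, 0.7, -1.4]
width: 0.088
finger_force: 0.0
clock: 3.22
tool_pos: [0.3915, -0.2739, 0.0994]
tcp_rot: [-0.0, 0.148, 0.989, 0.0]
force: [-0.0, -0.1, -0.2]
width: 0.0883
finger_force: 0.0
t 3.2 pos [ 391.5 -273.9   99.4] phi 73.0 q6 -122 w 88.3 F [-0.  -0.1 -0.2] | shift [-0.6 -2.1 13.4] az -0.0 tilt [-0.0008  0.0009]
```

View pics/c.png

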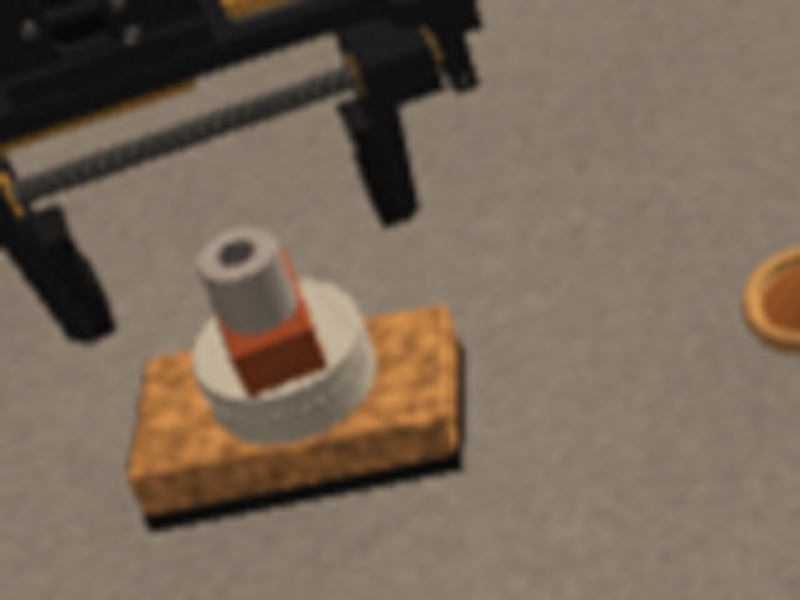

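The picture shows the open fingertips at (90,335) and (400,220), straddling the collar, whose bore is at (238,252). The collar is centred between them to within about 2 mm.

```bash
python3 -m jog '[[0,0,0,0,-2,6,0],[0,0,0,0,-2,13,0],[0,0,0,0,-2,13,0.3],[0,0,0,0,-2,13,0.5],[0,0,0,0,-2,13,0.8]]'
python3 -m jog '[[0,0,0,0,0,0,0.9],[0,0,0,0,0,0,1],[0,0,0,0,0,0,1],[0,0,0,0,0,0,1],[0,0,0,0,0,0,1]]'
python3 h.py 477.4 -105.7 170 73
```

```text
clock: 3.9
tool_pos: [0.3912, -0.2764, 0.0869]
tcp_rot: [0.0, 0.148, 0.989, -0.0]
force: [0.7, 0.5, 0.3]
width: 0.0603
finger_force: 0.0
clock: 4.53
tool_pos: [0.3911, -0.2763, 0.0867]
tcp_rot: [-0.0, 0.148, 0.989, 0.0]
force: [-1.0, -0.6, -1.3]
width: 0.0252
finger_force: 30.0
t 4.5 pos [ 391.1 -276.3   86.7] phi 73.0 q6 -122 w 25.2 F [-1.  -0.6 -1.3] | shift [-32.6 188.4 -83.3] az -0.0 tilt [-0.0001  0.    ]
```

```bash
python3 -m jog '[[0,0,0,0,0,-10,1],[0,0,0,0,0,-30,1],[0,0,0,0,0,-55,1],[0,0,0,0,0,-75,1],[0,0,0,0,0,-83,1]]'
python3 -m jog '[[0,0,0,-6,37,0,1],[0,0,0,-13,75,0,1],[0,0,0,-20,113,0,1],[0,0,0,-26,151,0,1],[0,0,0,-32,188,0,1]]'
python3 -m jog '[[0,0,0,0,0,0,1],[0,0,0,0,0,30,1],[0,0,0,0,0,60,1],[0,0,0,0,0,90,1],[0,0,0,0,0,120,1]]'
python3 -m jog '[[0,0,0,0,0,10,1],[0,0,0,0,0,18,1],[0,0,0,0,0,24,1],[0,0,0,0,0,28,1],[0,0,0,0,0,28,1]]'
python3 h.py 477.4 -105.7 13 73
python3 - <<'E'
from h import *
o=[]
for n,u,v in(("scene",190,215),("top",290,200)):
    p,d=bot.snapshot(n);np.savez(n+"1.npz",p=p,d=d);o.append(cv2.resize(p[v:v+80,u:u+70,::-1],(400,457),interpolation=cv2.INTER_CUBIC))
cv2.imwrite("pics/d.png",np.hstack(o))
E
```

```text
clock: 5.15
tool_pos: [0.3913, -0.2766, 0.1711]
tcp_rot: [0.001, 0.148, 0.989, -0.001]
force: [-0.1, -0.1, -1.8]
width: 0.0254
finger_force: 30.0
clock: 5.78
tool_pos: [0.477, -0.1047, 0.1695]
tcp_rot: [-0.0, 0.148, 0.989, 0.0]
force: [-0.2, -0.6, -0.9]
width: 0.025
finger_force: 30.0
clock: 6.4
tool_pos: [0.4763, -0.1067, 0.0487]
tcp_rot: [-0.0, 0.148, 0.989, -0.0]
force: [-0.2, -0.2, -2.0]
width: 0.0255
finger_force: 30.0
clock: 7.02
tool_pos: [0.4768, -0.106, 0.0218]
tcp_rot: [0.0, 0.148, 0.989, -0.0]
force: [-0.0, 0.1, -0.9]
width: 0.025
finger_force: 30.0
t 7.0 pos [ 476.8 -106.    21.8] phi 73.0 q6 -99 w 25.0 F [-0.   0.1 -0.9] | shift [-0.5  0.5  8.8] az -0.0 tilt [ 0.0001 -0.0001]
```

View pics/d.png

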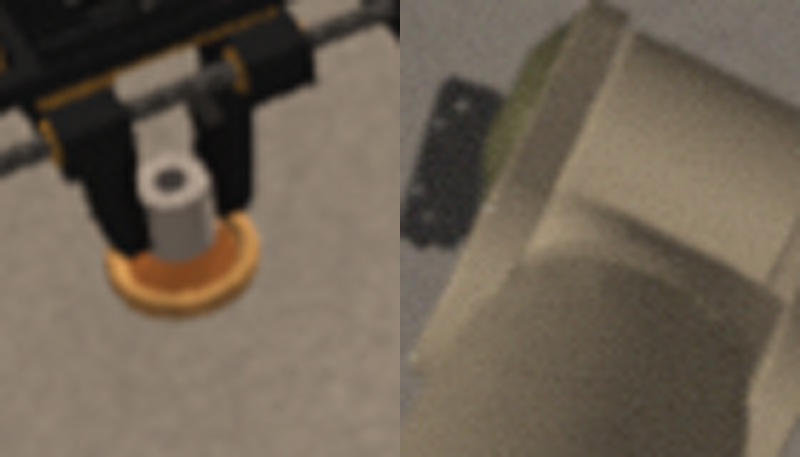

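In the left crop the collar, gripped at (172,180), hangs over the centre of the small round tray at (183,262). I'll lower it and release.

```bash
python3 -m jog '[[0,0,0,0,0,3,1],[0,0,0,0,0,6,1],[0,0,0,0,0,8,1],[0,0,0,0,0,8.8,1],[0,0,0,0,0,8.8,1]]'
python3 -m jog '[[0,0,0,0,0,0,0.6],[0,0,0,0,0,0,0.5],[0,0,0,0,0,0,0.4],[0,0,0,0,0,0,0.3],[0,0,0,0,0,0,0.3]]'
python3 -m jog '[[0,0,0,0,0,-20,0.3],[0,0,0,0,0,-50,0.2],[0,0,0,0,0,-90,0],[0,0,0,0,0,-120,0],[0,0,0,0,0,-150,0]]'
python3 -m jog '[[0,0,0,0,-25,0,0],[0,0,0,0,-70,0,0],[0,0,0,0,-120,0,0],[0,0,0,0,-120,0,0],[0,0,0,0,-120,0,0]]'
python3 h.py 477.4 -105.7 13 73
python3 - <<'E'
from h import *
o=[]
for n,u,v,w_,h_ in(("scene",84,235,80,75),("top",360,250,64,60),("scene",190,230,64,60),("top",300,215,64,60)):
    p,d=bot.snapshot(n);np.savez(n+"1.npz",p=p,d=d);o.append(cv2.resize(p[v:v+h_,u:u+w_,::-1],(400,375) if v>=235 else (240,225),interpolation=cv2.INTER_CUBIC))
b=np.zeros((225,800,3),np.uint8);b[:,:240]=o[2];b[:,240:480]=o[3]
cv2.imwrite("pics/e.png",np.vstack([np.hstack(o[:2]),b]))
E
```

```text
clock: 7.75
tool_pos: [0.4768, -0.106, 0.0129]
tcp_rot: [-0.0, 0.148, 0.989, -0.0]
force: [-0.5, -0.1, -0.9]
width: 0.0251
finger_force: 30.0
clock: 8.38
tool_pos: [0.4768, -0.106, 0.0129]
tcp_rot: [0.0, 0.148, 0.989, -0.0]
force: [-0.9, 0.0, -0.3]
width: 0.0621
finger_force: 0.0
clock: 9.0
tool_pos: [0.4766, -0.1059, 0.164]
tcp_rot: [0.0, 0.148, 0.989, -0.0]
force: [-0.5, -0.2, 0.6]
width: 0.0884
finger_force: 0.0
clock: 9.62
tool_pos: [0.4416, -0.2203, 0.1628]
tcp_rot: [-0.0, 0.148, 0.989, 0.0]
force: [0.0, -1.0, 0.4]
width: 0.0879
finger_force: 0.0
t 9.6 pos [ 441.6 -220.3  162.8] phi 73.0 q6 -113 w 87.9 F [ 0.  -1.   0.4] | shift [ -0.7 120.  149.9] az -0.0 tilt [-0.0002  0.0005]
```

View pics/e.png

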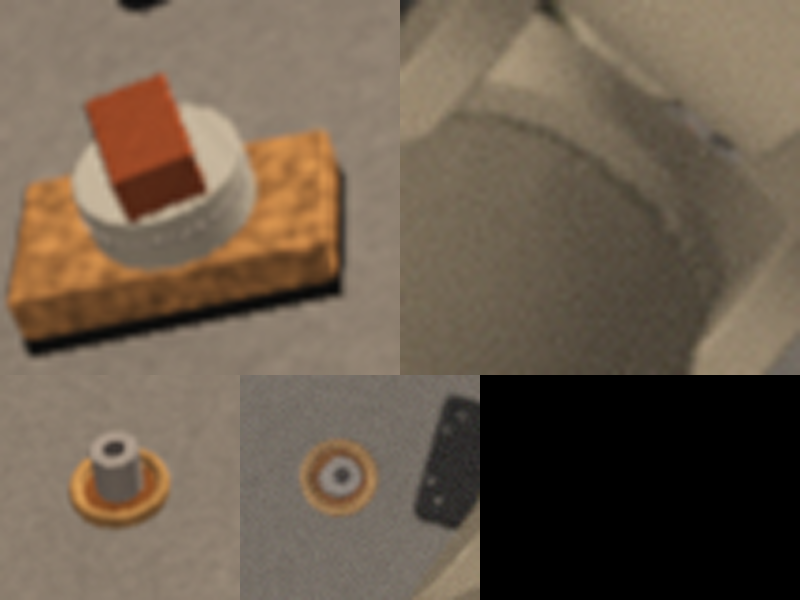

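The collar stands upright inside its tray: (115,450) in the lower left crop, centred in the top view too. In the scene crop the bar's top corners are now clear at (85,103), (165,74), (192,152), (118,182).

```bash
python3 - <<'E'
from h import *
r=rect(w(crop([(85,103),(165,74),(192,152),(118,182)],84,235,5),.078,"scene"));print(r)
print("block sc",rect(w(crop([(25,187),(325,130),(338,238),(10,298)],84,235,5),.03,"scene")))
E
python3 h.py 387 -272.5 163 73
```

```text
(array([ 388.9, -275.3]), array([27.7, 43.6, 24.9, 44.5]), np.float64(163.1))
block sc (array([ 386.6, -274.7]), array([108.4,  56.1, 112.2,  53.2]), np.float64(55.1))
t 9.8 pos [ 441.9 -219.8  163. ] phi 73.1 q6 -113 w 88.2 F [-0.6 -0.6  0.3] | shift [ 37.2 -66.4  -0. ] az 0.1 tilt [-0.      0.0001]
```

```bash
python3 -m jog '[[0,0,0,12,-22,0,0],[0,0,0,24,-45,0,0],[0,0,0,36,-67,0,0],[0,0,0,36,-67,25,0],[0,0,0,36,-67,50,0]]'
python3 -m jog '[[0,0,0,0,0,20,0],[0,0,0,0,0,35,0],[0,0,0,0,0,45,0],[0,0,0,0,0,49,0],[0,0,0,0,0,49,0]]'
python3 h.py 388 -273.5 64 73.1
```

```text
clock: 10.45
tool_pos: [0.3878, -0.274, 0.1125]
tcp_rot: [0.0, 0.148, 0.989, -0.0]
force: [0.0, 0.4, 0.5]
width: 0.0883
finger_force: 0.0
clock: 11.08
tool_pos: [0.3877, -0.2743, 0.0641]
tcp_rot: [0.0, 0.148, 0.989, -0.0]
force: [-0.0, 0.2, -0.0]
width: 0.088
finger_force: 0.0
t 11.1 pos [ 387.7 -274.3   64.1] phi 73.0 q6 -122 w 88.0 F [-0.   0.2 -0. ] | shift [-0.1  0.9  0.1] az -0.1 tilt [ 0.0001 -0.0001]
```

```bash
python3 -m jog '[[0,0,0,0,0,0,0.4],[0,0,0,0,0,0,0.6],[0,0,0,0,0,0,0.8],[0,0,0,0,0,0,1],[0,0,0,0,0,0,1]]'
python3 -m jog '[[0,0,0,0,0,0,1],[0,0,0,0,0,0,1],[0,0,0,0,0,-8,1],[0,0,0,0,0,-30,1],[0,0,0,0,0,-60,1]]'
python3 -m jog '[[0,0,0,0,5,-20,1],[0,0,0,4,40,-24,1],[0,0,0,9,80,-24,1],[0,0,0,14,125,-24,1],[0,0,0,19,170,-24,1]]'
python3 -m jog '[[0,0,-9,5,43,0,1],[0,0,-18,10,86,0,1],[0,0,-27,15,130,0,1],[0,0,-36,20,173,0,1],[0,0,-45,24,216,0,1]]'
python3 h.py 459.4 108.1 80 145.1
```

```text
clock: 11.7
tool_pos: [0.3876, -0.2742, 0.0639]
tcp_rot: [0.0, 0.148, 0.989, -0.0]
force: [0.1, -0.4, 0.4]
width: 0.0403
finger_force: 0.0
clock: 12.32
tool_pos: [0.3874, -0.274, 0.1247]
tcp_rot: [-0.0, 0.148, 0.989, 0.0]
force: [-0.3, -0.2, -0.4]
width: 0.0278
finger_force: 30.0
clock: 12.95
tool_pos: [0.4193, -0.1048, 0.1485]
tcp_rot: [0.0, 0.148, 0.989, -0.0]
force: [-0.0, 0.6, -1.0]
width: 0.0277
finger_force: 30.0
clock: 13.58
tool_pos: [0.4596, 0.1089, 0.1485]
tcp_rot: [0.0, -0.244, 0.97, -0.0]
force: [1.0, -0.3, 0.1]
width: 0.0279
finger_force: 30.0
t 13.6 pos [459.6 108.9 148.5] phi 118.3 q6 -119 w 27.9 F [ 1.  -0.3  0.1] | shift [ 0.6 -0.6 68.5] az -26.8 tilt [ 0.0007 -0.0001]
```

```bash
python3 -m jog '[[0,0,-9,0,0,10,1],[0,0,-18,0,0,30,1],[0,0,-27,0,0,60,1],[0,0,-27,0,0,90,1],[0,0,-27,0,0,110,1]]'
python3 -m jog '[[0,0,0,0,0,6,1],[0,0,0,0,0,12,1],[0,0,0,0,0,16,1],[0,0,0,0,0,16,1],[0,0,0,0,0,16,1]]'
python3 h.py 459.4 108.1 12.1 145.2
python3 - <<'E'
from h import *
p,d=bot.snapshot("scene");cv2.imwrite("pics/f.png",cv2.resize(p[165:225,250:320,::-1],(700,600),interpolation=cv2.INTER_CUBIC))
E
```

```text
clock: 14.2
tool_pos: [0.4592, 0.1075, 0.0372]
tcp_rot: [-0.0, -0.462, 0.887, 0.0]
force: [0.4, -1.1, -0.6]
width: 0.0278
finger_force: 30.0
clock: 14.82
tool_pos: [0.4597, 0.1074, 0.0222]
tcp_rot: [0.0, -0.462, 0.887, -0.0]
force: [0.4, -0.5, 0.1]
width: 0.0277
finger_force: 30.0
t 14.8 pos [459.7 107.4  22.2] phi 145.0 q6 -146 w 27.7 F [ 0.4 -0.5  0.1] | shift [-0.4  0.6 10.1] az -0.2 tilt [ 0.0006 -0.    ]
```

View pics/f.png

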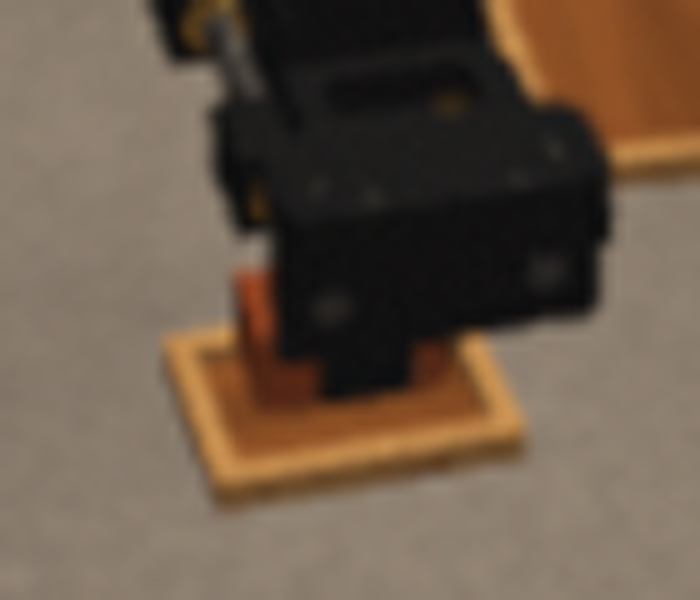

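The bar hangs between the fingers inside the rim of the small oblong tray, with its ends at about x=255 and x=450 against the rim's inner edges at about 225 and 475. I'll lower and release it.

```bash
python3 -m jog '[[0,0,0,0,0,3,1],[0,0,0,0,0,6,1],[0,0,0,0,0,9,1],[0,0,0,0,0,10,1],[0,0,0,0,0,10,1]]'
python3 -m jog '[[0,0,0,0,0,0,0.6],[0,0,0,0,0,0,0.5],[0,0,0,0,0,0,0.4],[0,0,0,0,0,0,0.3],[0,0,0,0,0,0,0.3]]'
python3 -m jog '[[0,0,0,0,0,-20,0.3],[0,0,0,0,0,-50,0.2],[0,0,0,0,0,-90,0],[0,0,0,0,0,-120,0],[0,0,0,0,0,-140,0]]'
python3 -m jog '[[0,0,9,35,-16,0,0],[0,0,18,71,-32,0,0],[0,0,27,106,-47,0,0],[0,0,36,141,-63,0,0],[0,0,45,176,-79,0,0]]'
python3 h.py 386.5 -271.5 150 55
python3 - <<'E'
from h import *
p,d=bot.snapshot("scene");o=[cv2.resize(p[v:v+60,u:u+64,::-1],(400,375),interpolation=cv2.INTER_CUBIC) for u,v in((90,245),(250,165))]
cv2.imwrite("pics/g.png",np.hstack(o))
E
```

```text
clock: 15.5
tool_pos: [0.4595, 0.1074, 0.0119]
tcp_rot: [-0.0, -0.462, 0.887, 0.0]
force: [-0.3, 0.1, 1.3]
width: 0.0278
finger_force: 30.0
clock: 16.12
tool_pos: [0.4595, 0.1074, 0.0119]
tcp_rot: [0.0, -0.462, 0.887, -0.0]
force: [-0.4, -0.1, -0.4]
width: 0.0616
finger_force: 0.0
clock: 16.75
tool_pos: [0.4597, 0.1075, 0.1534]
tcp_rot: [0.001, -0.462, 0.887, -0.0]
force: [0.0, -0.5, -0.2]
width: 0.088
finger_force: 0.0
clock: 17.38
tool_pos: [0.4228, -0.0832, 0.152]
tcp_rot: [0.0, -0.084, 0.996, -0.0]
force: [0.8, -0.2, 0.4]
width: 0.0881
finger_force: 0.0
t 17.4 pos [422.8 -83.2 152. ] phi 99.7 q6 -126 w 88.1 F [ 0.8 -0.2  0.4] | shift [  67.4 -179.5    2. ] az 44.7 tilt [ 0.0002 -0.0001]
```

View pics/g.png

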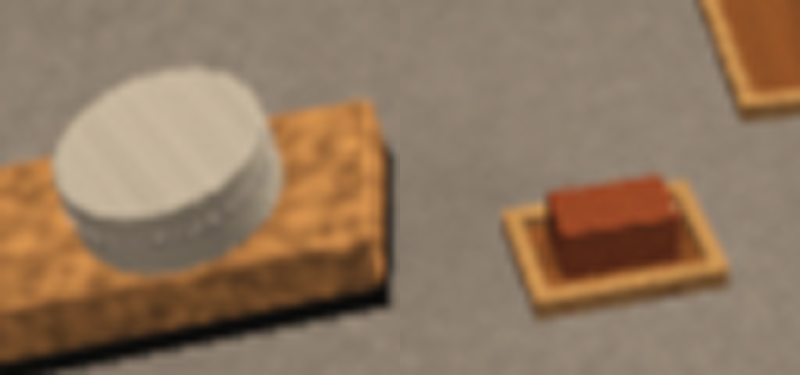

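The bar lies flat inside its tray at (615,230). The tin's top face is centred at about (160,144) in the left crop.

```bash
python3 -c "
from h import *
print(w(crop([(160,144)],90,245,6.25),.056,'scene'))"
python3 -m jog '[[0,0,9,14,-36,0,0],[0,0,18,27,-72,0,0],[0,0,27,40,-108,0,0],[0,0,36,54,-144,0,0],[0,0,45,67,-180,0,0]]'
python3 -m jog '[[0,0,0,0,0,0,0],[0,0,0,0,0,20,0],[0,0,0,0,0,45,0],[0,0,0,0,0,65,0],[0,0,0,0,0,75,0]]'
python3 h.py 386.5 -271.5 38 55
```

```text
[[ 0.38740746 -0.27452751  0.056     ]]
clock: 18.05
tool_pos: [0.3879, -0.2721, 0.1519]
tcp_rot: [-0.0, 0.303, 0.953, 0.0]
force: [0.0, -0.5, -0.5]
width: 0.0881
finger_force: 0.0
clock: 18.68
tool_pos: [0.3883, -0.2698, 0.0761]
tcp_rot: [-0.001, 0.3, 0.954, 0.0]
force: [0.3, 0.3, -0.2]
width: 0.0879
finger_force: 0.0
t 18.7 pos [ 388.3 -269.8   76.1] phi 55.1 q6 -104 w 87.9 F [ 0.3  0.3 -0.2] | shift [ 0.4 -2.4 38.1] az 0.1 tilt [-0.0009  0.0012]
```

```bash
python3 -m jog '[[0,0,0,0,-3,12,0],[0,0,0,0,-3,24,0],[0,0,0,0,-3,34,0],[0,0,0,0,-3,38,0],[0,0,0,0,-3,38,0]]'
python3 -m jog '[[0,0,0,0,0,0,0.2],[0,0,0,0,0,0,0.4],[0,0,0,0,0,0,0.7],[0,0,0,0,0,0,1],[0,0,0,0,0,0,1]]'
python3 h.py 652.2 -21.8 130 55
```

```text
clock: 19.3
tool_pos: [0.3866, -0.2734, 0.0388]
tcp_rot: [-0.0, 0.301, 0.954, 0.0]
force: [-0.5, 0.3, 0.0]
width: 0.0884
finger_force: 0.0
clock: 19.92
tool_pos: [0.3867, -0.2735, 0.0391]
tcp_rot: [0.0, 0.301, 0.954, -0.0]
force: [-0.0, 1.4, 2.4]
width: 0.0574
finger_force: 30.0
t 19.9 pos [ 386.7 -273.5   39.1] phi 55.0 q6 -104 w 57.4 F [-0.   1.4  2.4] | shift [-73.1 358.5 -91. ] az -0.0 tilt [ 0.0001 -0.0002]
```

```bash
python3 -m jog '[[0,0,0,0,0,-8,1],[0,0,0,0,0,-25,1],[0,0,0,0,0,-50,1],[0,0,0,0,0,-75,1],[0,0,0,0,0,-91,1]]'
python3 -m jog '[[0,0,0,-5,25,0,1],[0,0,0,-13,65,0,1],[0,0,0,-21,105,0,1],[0,0,0,-29,145,0,1],[0,0,0,-37,185,0,1]]'
python3 -m jog '[[0,0,0,-8,40,0,1],[0,0,0,-16,80,0,1],[0,0,0,-24,120,0,1],[0,0,0,-32,155,0,1],[0,0,0,-36,173,0,1]]'
python3 -m jog '[[0,0,0,0,0,20,1],[0,0,0,0,0,50,1],[0,0,0,0,0,80,1],[0,0,0,0,0,100,1],[0,0,0,0,0,106,1]]'
python3 h.py 652.2 -21.8 13.1 55
python3 - <<'E'
from h import *
p,d=bot.snapshot("scene");cv2.imwrite("pics/i.png",cv2.resize(p[225:315,270:375,::-1],(700,600),interpolation=cv2.INTER_CUBIC))
E
```

```text
clock: 20.55
tool_pos: [0.3867, -0.2735, 0.1314]
tcp_rot: [0.001, 0.301, 0.954, -0.0]
force: [-0.3, -0.0, -1.2]
width: 0.0572
finger_force: 30.0
clock: 21.18
tool_pos: [0.5239, -0.142, 0.1303]
tcp_rot: [-0.0, 0.301, 0.954, -0.0]
force: [0.0, -0.5, -0.9]
width: 0.0573
finger_force: 30.0
clock: 21.8
tool_pos: [0.6526, -0.0206, 0.1299]
tcp_rot: [-0.0, 0.3, 0.954, 0.0]
force: [-0.0, -0.4, -2.0]
width: 0.0571
finger_force: 30.0
clock: 22.42
tool_pos: [0.6515, -0.022, 0.023]
tcp_rot: [-0.001, 0.301, 0.954, -0.0]
force: [0.3, -0.3, -0.1]
width: 0.0576
finger_force: 30.0
t 22.4 pos [651.5 -22.   23. ] phi 55.0 q6 -67 w 57.6 F [ 0.3 -0.3 -0.1] | shift [-0.5  0.6  9.9] az -0.0 tilt [-0.0016  0.0003]
```

View pics/i.png

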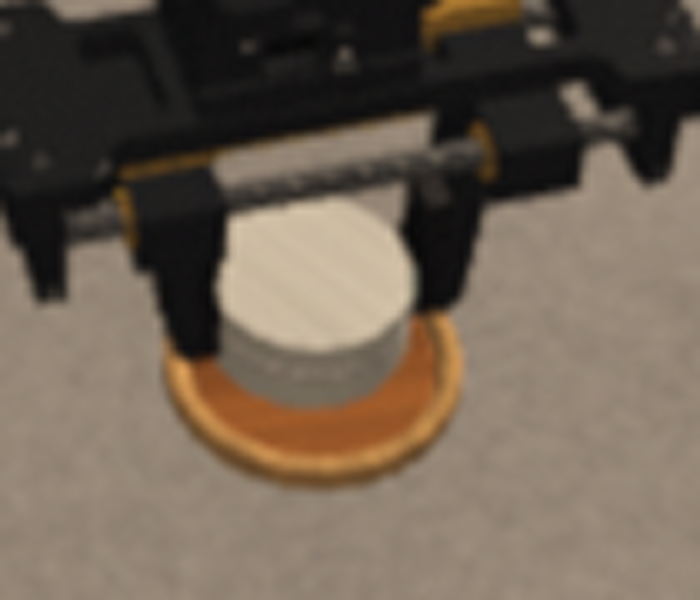

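The tin hangs over the large round tray. Its top face is centred at about (316,274), and the rim's outer front edge is at (314,473). I'll check its fit front to back numerically before lowering.

Run:
```python
from h import *
k=700/105
print(w(crop([(316,274),(316,350)],270,225,k),.040,'scene')*1000)
print(w(crop([(314,473),(165,345),(463,370)],270,225,k),.009,'scene')*1000)
# tray rim ellipse from the first scene picture
p=np.load("scene0.npz")["p"];h=cv2.cvtColor(p,cv2.COLOR_RGB2HSV)
m=(h[...,1]>90).astype(np.uint8);n,l,st,ce=cv2.connectedComponentsWithStats(m)
i=l[280,317];v,u=np.nonzero(l==i);P=w(np.c_[u,v],.009,'scene')[:,:2]*1000;print(cv2.minAreaRect(P.astype(np.float32)),P.mean(0))
```

```text
[[652.48131014 -23.19889851  40.        ]
 [668.84897566 -44.93603468  40.        ]]
[[679.92064644 -57.97989139   9.        ]
 [620.42170561 -49.75796115   9.        ]
 [690.38432971  -1.91856952   9.        ]]
((655.2681884765625, -25.892173767089844), (85.51175689697266, 87.39521026611328), 40.508392333984375) [656.19156054 -27.34851991]
```

Tin and tray centres agree to about 3 mm, against 8 mm of play. I'll nudge it slightly, lower and release.

```bash
python3 -m jog '[[0,0,0,-1.5,0,3,1],[0,0,0,-1.5,0,6,1],[0,0,0,-1.5,0,9,1],[0,0,0,-1.5,0,10,1],[0,0,0,-1.5,0,10,1]]'
python3 -m jog '[[0,0,0,0,0,0,0.3],[0,0,0,0,0,0,0.2],[0,0,0,0,0,0,0.1],[0,0,0,0,0,0,0],[0,0,0,0,0,0,0]]'
python3 -m jog '[[0,0,0,0,0,-20,0],[0,0,0,0,0,-50,0],[0,0,0,0,0,-85,0],[0,0,0,0,0,-110,0],[0,0,0,0,0,-130,0]]'
python3 h.py 385 -273 143 -35
```

```text
clock: 23.1
tool_pos: [0.6531, -0.023, 0.0139]
tcp_rot: [-0.0, 0.301, 0.954, -0.0]
force: [0.2, -0.2, -1.5]
width: 0.0572
finger_force: 30.0
clock: 23.72
tool_pos: [0.6531, -0.023, 0.014]
tcp_rot: [0.0, 0.301, 0.954, -0.0]
force: [-0.1, 0.1, -0.3]
width: 0.0879
finger_force: 0.0
clock: 24.35
tool_pos: [0.6534, -0.023, 0.1469]
tcp_rot: [0.001, 0.301, 0.954, 0.0]
force: [-0.6, -0.3, -0.1]
width: 0.0881
finger_force: 0.0
t 24.4 pos [653.4 -23.  146.9] phi 55.0 q6 -67 w 88.1 F [-0.6 -0.3 -0.1] | shift [  76.3 -358.8    3.3] az 90.0 tilt [ 0.0025 -0.0005]
```

```bash
python3 -m jog '[[0,0,9,8,-36,0,0],[0,0,18,15,-72,0,0],[0,0,27,23,-108,0,0],[0,0,36,31,-144,0,0],[0,0,45,38,-180,0,0]]'
python3 h.py 385 -273 130 -35
python3 - <<'E'
from h import *
p,d=bot.snapshot("scene");o=[cv2.resize(p[v:v+60,u:u+h_,::-1],(400,375),interpolation=cv2.INTER_CUBIC) for u,v,h_ in((84,250,64),(284,250,64))]
cv2.imwrite("pics/j.png",np.hstack(o))
E
```

```text
clock: 24.98
tool_pos: [0.518, -0.1494, 0.1455]
tcp_rot: [0.001, 0.645, 0.764, 0.0]
force: [0.5, -0.1, -0.2]
width: 0.088
finger_force: 0.0
t 25.0 pos [ 518.  -149.4  145.5] phi 9.7 q6 -38 w 88.0 F [ 0.5 -0.1 -0.2] | shift [ -99.5 -151.9   15.4] az 44.7 tilt [ 0.0018 -0.0009]
```

View pics/j.png

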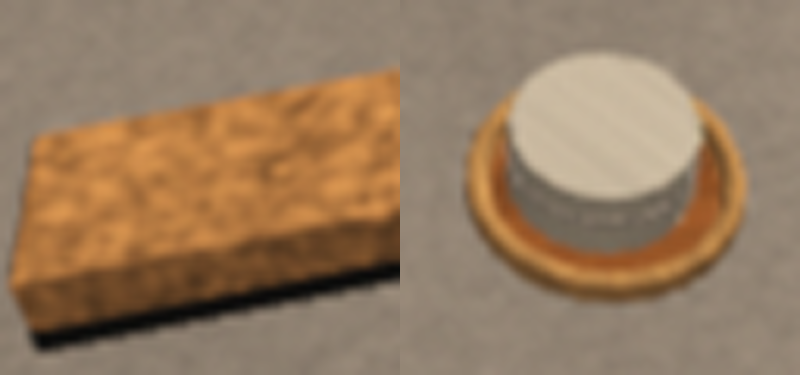

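The tin sits flat inside its tray, centre (605,160), with the rim visible all round. The block has not moved, so I'll grasp it across its short side.

```bash
python3 -m jog '[[0,0,9,-20,-30,0,0],[0,0,18,-40,-61,3,0],[0,0,27,-60,-91,6,0],[0,0,36,-80,-122,9,0],[0,0,44.7,-99.5,-152,15,0]]'
python3 -m jog '[[0,0,0,0,0,0,0],[0,0,0,0,0,20,0],[0,0,0,0,0,45,0],[0,0,0,0,0,65,0],[0,0,0,0,0,75,0]]'
python3 h.py 385.3 -273.3 9 -35
```

```text
clock: 25.65
tool_pos: [0.3857, -0.2739, 0.1303]
tcp_rot: [0.001, 0.887, 0.462, 0.0]
force: [1.2, -0.6, 0.1]
width: 0.0881
finger_force: 0.0
clock: 26.28
tool_pos: [0.3869, -0.2723, 0.0538]
tcp_rot: [-0.0, 0.885, 0.465, 0.0]
force: [0.7, 0.2, 0.8]
width: 0.0881
finger_force: 0.0
t 26.3 pos [ 386.9 -272.3   53.8] phi -34.6 q6 -15 w 88.1 F [0.7 0.2 0.8] | shift [-1.7 -0.7 44.8] az 0.4 tilt [0.0001 0.0001]
```

```bash
python3 -m jog '[[0,0,0.3,-1.5,-0.7,15,0],[0,0,0.3,-1.5,-0.7,30,0],[0,0,0.3,-1.5,-0.7,40,0],[0,0,0.3,-1.5,-0.7,44.5,0],[0,0,0.3,-1.5,-0.7,44.5,0]]'
python3 -m jog '[[0,0,0,0,0,0,0.2],[0,0,0,0,0,0,0.4],[0,0,0,0,0,0,0.7],[0,0,0,0,0,0,1],[0,0,0,0,0,0,1]]'
python3 -m jog '[[0,0,0,0,0,-5,1],[0,0,0,0,0,-20,1],[0,0,0,0,0,-45,1],[0,0,0,0,0,-75,1],[0,0,0,0,0,-100,1]]'
python3 h.py 416.5 285 110 50.7
```

```text
clock: 26.9
tool_pos: [0.3848, -0.2737, 0.0093]
tcp_rot: [-0.0, 0.887, 0.462, -0.0]
force: [-0.3, -0.1, 0.4]
width: 0.0882
finger_force: 0.0
clock: 27.52
tool_pos: [0.3849, -0.2739, 0.0096]
tcp_rot: [0.0, 0.887, 0.462, 0.0]
force: [-0.5, -0.2, 3.5]
width: 0.0597
finger_force: 30.0
clock: 28.15
tool_pos: [0.3848, -0.2737, 0.1114]
tcp_rot: [0.001, 0.887, 0.462, 0.0]
force: [0.1, 0.5, -2.2]
width: 0.0595
finger_force: 30.0
t 28.1 pos [ 384.8 -273.7  111.4] phi -35.0 q6 -15 w 59.5 F [ 0.1  0.5 -2.2] | shift [ 475.8 -294.7    0.9] az -85.7 tilt [ 0.0007 -0.0009]
```

```bash
python3 -m jog '[[0,0,0,20,-12,0,1],[0,0,0,54,-33,0,1],[0,0,0,90,-56,0,1],[0,0,0,126,-78,0,1],[0,0,0,162,-100,0,1]]'
python3 -m jog '[[0,0,-8,36,-22,0,1],[0,0,-17,72,-44,0,1],[0,0,-26,106,-66,0,1],[0,0,-35,138,-86,0,1],[0,0,-43,168,-104,0,1]]'
python3 h.py 416.5 285 110 50.7
```

```text
clock: 28.78
tool_pos: [0.3948, -0.081, 0.1088]
tcp_rot: [-0.001, 0.887, 0.462, -0.0]
force: [0.4, 0.3, -1.5]
width: 0.0599
finger_force: 30.0
clock: 29.4
tool_pos: [0.4055, 0.1157, 0.1088]
tcp_rot: [-0.001, 0.654, 0.756, -0.001]
force: [1.3, -0.1, -2.8]
width: 0.0599
finger_force: 30.0
t 29.4 pos [405.5 115.7 108.8] phi 8.3 q6 -8 w 59.9 F [ 1.3 -0.1 -2.8] | shift [165.9  35.3  -1.2] az -42.4 tilt [-0.0018  0.0001]
```

```bash
python3 -m jog '[[0,0,-8,33,7,0,1],[0,0,-17,70,15,0,1],[0,0,-26,106,23,0,1],[0,0,-35,138,30,0,1],[0,0,-42.4,166,35,0,1]]'
python3 -m jog '[[0,0,0,0,0,5,1],[0,0,0,0,0,25,1],[0,0,0,0,0,50,1],[0,0,0,0,0,72,1],[0,0,0,0,0,82,1]]'
python3 h.py 416.5 285 13.6 50.7
python3 - <<'E'
from h import *
p,d=bot.snapshot("scene");cv2.imwrite("pics/k.png",cv2.resize(p[125:200,275:360,::-1],(680,600),interpolation=cv2.INTER_CUBIC))
E
```

```text
clock: 30.02
tool_pos: [0.417, 0.2845, 0.1086]
tcp_rot: [-0.001, 0.336, 0.942, -0.001]
force: [0.2, 0.2, -2.8]
width: 0.0599
finger_force: 30.0
clock: 30.65
tool_pos: [0.4174, 0.282, 0.026]
tcp_rot: [-0.001, 0.34, 0.94, -0.001]
force: [-0.3, -0.1, -1.3]
width: 0.06
finger_force: 30.0
t 30.6 pos [417.4 282.   26. ] phi 50.3 q6 -30 w 60.0 F [-0.3 -0.1 -1.3] | shift [ 2.6  1.8 12.4] az -0.4 tilt [-0.0029 -0.0012]
```

View pics/k.png

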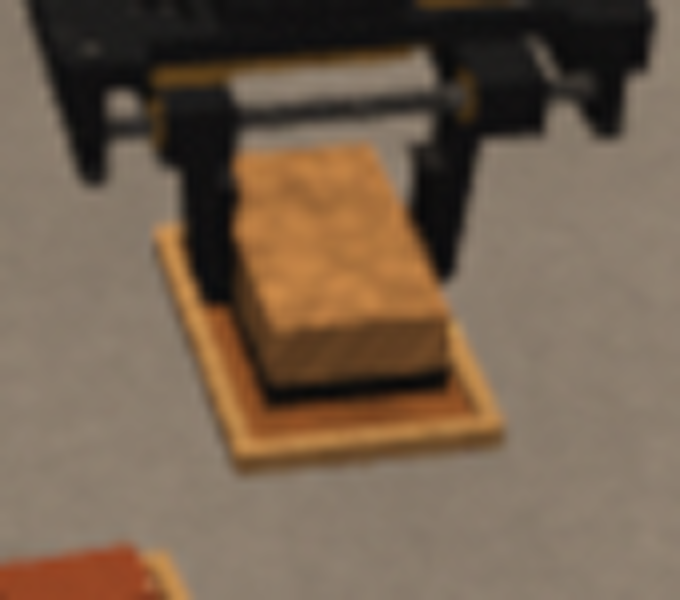

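The block hangs over the large oblong tray, aligned with it and with rim visible on both sides: the front face is at (355,390) and the rim's inner front edge at (365,425). I'll fine-tune and lower it.

```bash
python3 -m jog '[[0,0,-0.2,2,1.5,3,1],[0,0,-0.2,2,1.5,5,1],[0,0,-0.2,2,1.5,7,1],[0,0,-0.2,2,1.5,7,1],[0,0,-0.2,2,1.5,7,1]]'
python3 h.py 416.5 285 13.6 50.7
```

```text
clock: 31.32
tool_pos: [0.4183, 0.2853, 0.0206]
tcp_rot: [0.0, 0.337, 0.941, 0.0]
force: [0.2, -0.4, -2.5]
width: 0.0599
finger_force: 30.0
t 31.3 pos [418.3 285.3  20.6] phi 50.6 q6 -30 w 59.9 F [ 0.2 -0.4 -2.5] | shift [ 1.2 -1.4  7. ] az -0.1 tilt [0.0003 0.0001]
```

```bash
python3 -m jog '[[0,0,0,1,-1.4,2,1],[0,0,0,1,-1.4,4,1],[0,0,0,1,-1.4,6,1],[0,0,0,1,-1.4,7,1],[0,0,0,1,-1.4,7.2,1]]'
python3 -m jog '[[0,0,0,0,0,0,0.3],[0,0,0,0,0,0,0.2],[0,0,0,0,0,0,0.1],[0,0,0,0,0,0,0],[0,0,0,0,0,0,0]]'
python3 -m jog '[[0,0,0,0,0,-15,0],[0,0,0,0,0,-45,0],[0,0,0,0,0,-80,0],[0,0,0,0,0,-115,0],[0,0,0,0,0,-150,0]]'
python3 -m jog '[[0,0,0,20,20,-10,0],[0,0,0,50,50,-20,0],[0,0,0,80,80,-20,0],[0,0,0,100,100,-20,0],[0,0,0,100,100,-20,0]]'
python3 - <<'E'
from h import *
a=bot.snapshot("scene")[0][:,:,::-1];b=bot.snapshot("top")[0][:,:,::-1]
a=a[110:410,60:400];b=b[130:330,130:460]
a=cv2.resize(a,(340,300));b=cv2.resize(b,(460,300),interpolation=cv2.INTER_CUBIC)
cv2.imwrite("pics/l.png",np.hstack([a,b]))
E
```

```text
clock: 31.95
tool_pos: [0.4164, 0.2848, 0.0136]
tcp_rot: [-0.0, 0.337, 0.941, -0.0]
force: [-3.8, -2.2, 7.3]
width: 0.0597
finger_force: 30.0
clock: 32.58
tool_pos: [0.4165, 0.2848, 0.0132]
tcp_rot: [-0.0, 0.337, 0.941, -0.0]
force: [0.7, 0.2, 0.4]
width: 0.0882
finger_force: 0.0
clock: 33.2
tool_pos: [0.4164, 0.2848, 0.1655]
tcp_rot: [0.0, 0.337, 0.941, 0.0]
force: [-0.8, 0.0, 0.9]
width: 0.0882
finger_force: 0.0
clock: 33.83
tool_pos: [0.4022, 0.4267, 0.1839]
tcp_rot: [0.0, 0.336, 0.942, 0.0]
force: [0.2, -0.9, -0.4]
width: 0.0884
finger_force: 0.0
```

View pics/l.png

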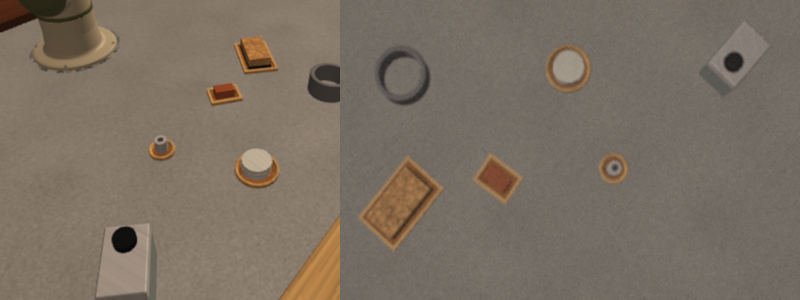

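All four things are in their trays, and the can and tape stand as before. In the top view the block looks slightly off-centre, so I'll use one close crop to confirm it lies flat inside the rim.

Run:
```python
from h import *
a=bot.snapshot("scene")[0][:,:,::-1];b,d=bot.snapshot("top");b=b[:,:,::-1]
cv2.imwrite("pics/m.png",np.hstack([cv2.resize(x,(400,450),interpolation=cv2.INTER_CUBIC) for x in (a[140:194,288:336],b[228:300,140:204])]))
```

```text
(no output)
```

View pics/m.png

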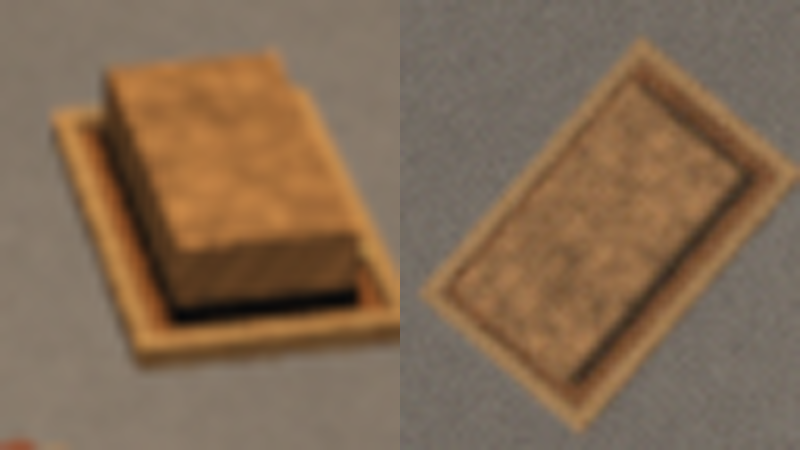

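The block lies flat on the tray floor. Its dark sole is inside the rim on every side, and the offset is only parallax of its top face, so I'm handing in.

```bash
python3 -c "
from workcell import bot
print(bot.close_job())"
```

```text
the job is handed in; nothing more can be done
None
```

The collar, bar, tin and block were set down in that order, each flat inside its own tray and released; the can and tape were left where they stood, and I handed the job in at about 34 s (no verdict was returned).

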